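# Gauge a block, then hold it home in the corner jig

## Task

Check the pale wooden block's height where it lies: push the gauge's red button gently down until the foot rests on the block, keep it there a moment, and let it spring back up. Then take the block to the corner jig, set it flat on the board, and press it fully home against the long fence and the end stop at once. Finish while the gripper still holds it pressed firmly against both, and leave the other things on the bench where they are.

Things in the scene. Friction and masses are not known exactly. Their poses are not given: they have to be found in the camera images.
- block: pale wooden block, 44 (its x) x 150 (its y) x 50 mm tall, 0.15 to 0.31 kg, loose, lying on the gauge's base plate with one end (its -y end) under the gauge's foot, about 20 mm in; draw it out some 50 mm towards the gauge's +y before lifting it high, and carry it over or round the gauge's column and button; origin at the centre of its underside, z up
- gauge: height gauge, fixed: grey base plate 130 (its x) x 230 (its y) x 10 mm thick; at its -y end a blue column (36 x 26 mm) with a blue arm reaching in +y, 135 mm high at its top, ending at y = -1 mm, 30 mm wide; nothing stands over the plate beyond that, so the block's +y end is open from above. Origin on the bench; the plate runs from y = -110 to +120 mm
- gauge_reading (a joint): the gauge's reading: travel of its sprung plunger, m, 0 at the top, growing downward to 0.045; about 0.025 when the foot just meets the block's top. A spring returns it to 0: 2.3 N at the top plus 0.15 N per mm, so about 6 N where the foot meets the block
- gauge_button (a point): centre of the top face of the plunger's red round button, 30 mm across, 205 mm above the bench when up; at x = 0, y = -20 mm of the gauge, the highest point of the gauge, right above the foot; moves down with the plunger
- gauge_foot: the plunger, whose lower end is a steel foot, a disc 20 mm across; origin at the centre of its underside, 85 mm above the bench when up (25 mm above the block)
- jig: corner jig, fixed: white board 140 (its x) x 230 (its y) x 12 mm thick, with two red stops on top (leaning weight on the board adds friction that takes up part of the push meant for the stops); origin at the centre of its underside on the bench
- fence: the jig's long fence: red-painted bar along the jig's y, 22 mm thick, 175 mm long, 18 mm high above the board; origin at the middle of the lower edge of its working face, which looks to the jig's -x and lies at x = 30 mm of the jig; push the block towards the jig's +x to meet it
- stop: the jig's end stop: red-painted bar along the jig's x, 85 mm long, 22 mm thick, 18 mm high above the board; origin at the middle of the lower edge of its working face, which looks to the jig's +y and lies at y = -85 mm of the jig; push the block towards the jig's -y to meet it
- seat (a point): point on top of the jig's board (12 mm above the bench) where the centre of the block's underside lies when it is home: long side on the fence, one end (either) on the stop, block's y along the jig's y; axes as the jig's
- offcut: dark wood offcut, 60 x 90 x 20 mm, loose bystander, origin at its underside or handle
- glue: glue bottle, 130 tall, 48 across mm, loose bystander, origin at its underside or handle
- screws: jar of screws, 70 tall, 64 across mm, loose bystander, origin at its underside or handle
- driver: orange-handled screwdriver lying flat, loose bystander, origin at its underside or handle
- spanner: steel spanner lying flat, loose bystander, origin at its underside or handle
- tape: yellow tape measure, 62 x 36 x 58 mm, loose bystander, origin at its underside or handle
Not all that is in view belongs to the job. Leave any black or blue look-alike of the block alone.

How it is judged:
On the way, in this order (a step that is already met when the one before it is completed fails the run):
1. the gauge's foot rests on the block, pressed down by its plunger (value of joint gauge_reading above 0.022 m and contact force between gauge_foot and block above 0.5 N), for 0.2 s.
2. the plunger has sprung back up, the block still lying on the gauge's plate (value of joint gauge_reading below 0.004 m and horizontal distance between block and gauge below 0.08 m), for 0.1 s.
3. the block lies in the jig and is pressed against both stops (horizontal distance between block and seat below 0.004 m and z of block in the frame of seat between -0.003 and 0.003 m and angle between the y axis of block and the y axis of jig, either way round below 0.035 rad and angle between block's own z axis and vertical below 0.035 rad and contact force between block and fence above 3 N and contact force between block and stop above 3 N), for 0.2 s.
At the end, for the whole second after the job is handed in: the block lies flat on the jig's board within 4 mm of its seat (3 mm in height), square within 2 degrees, still, with more than 3 N against the fence and more than 3 N against the end stop, the gripper's fingers on it, and the gauge's plunger up (below 4 mm) (all of step 3 and contact force between the fingers and block above 1 N and linear speed of block below 0.01 m/s and value of joint gauge_reading below 0.004 m); the arm keeps its last pose, push and grip.
It fails at once if the foot is driven hard into the block (over 40 N) (contact force between gauge_foot and block above 40 N).
It fails at once if a bystander is moved by more than 30 mm (distance of any of offcut, glue, screws, driver, spanner, tape from where it was at the start of the episode above 0.03 m).
It also fails if it takes over 64 s, if anything falls off the work surface, if the arm or the gripper's body presses on something with over 40 N, if the wrist force passes 120 N, or if a joint passes its speed limit or range.

## Robot

A 6-joint arm with a two-finger parallel gripper is mounted at the origin on the work surface. World frame = base frame: x ahead of the robot, y to its left, z up, the work surface at z = 0. Lengths are in m, angles in rad, forces in N, time in s.
With the tool pointing down it reaches from about 0.375 to 0.975 m from the base axis. Payload 3.8 kg.
Tool frame: the origin (TCP) lies on the front face of the gripper's body, between the roots of the fingers; the fingertips stand 73 mm ahead of it and the grasp point (between the pads) lies 54 mm ahead of it (bot.tcp_to_grasp is the distance from the TCP to the grasp point, in m); z points along the fingers, y is the line along which they close (so a half turn about z gives the same grasp; the last joint's range is limited). The gripper opens to 85 mm and grips with 20 to 120 N. Pads are 22 mm wide; open, the fingers measure 114 mm over their backs; the gripper's body (76 mm by 85 mm) begins 54 mm behind the grasp point. The pads swing forward as they close: fully open they stand 13 mm farther back than shut.
Start: joints at [1.262, 0.264, 1.604, -0, 1.274, -0.037], TCP at [0.181, 0.65, 0.304] pointing down, gripper open.
Joint ranges: [-2.63, 2.63], [-0.94, 2.18], [0.31, 2.57], [-1.31, 4.45], [0, 2.66], [-2.55, 2.55]. Speed limits (rad/s): [2.57, 2.57, 3.14, 3.14, 3.14, 3.14].

## Interface

Orientations are given as a unit quaternion [w, x, y, z].
In Python, from bench import bot gives the robot as it stands. The module is installed in compiled form; this text tells all that it offers. Calls block until the motion is done:
- bot.move_to(position, orientation): joint-space move of the TCP to a pose.
- bot.move_straight(position, frame=None, speed=0.15, max_force=None): straight line of the TCP; frame=None keeps the orientation; speed is the mean speed in m/s. With max_force (N) it stops when the force on the tool has changed by that much, and returns True; else False.
- bot.goto_joints(angles): joint-space move.
- bot.set_gripper(opening, squeeze=None): finger opening in m; squeeze is the grip in N (None keeps the last); returns when the fingers have stopped.
- bot.hold(seconds).
- bot.solve_ik(position, orientation): joint angles nearest the present ones, or None.
- bot.sense(): the state.
- bot.get_image(name): name is "scene" or "top"; returns a dict with "frame" (420x560x3 uint8, red, green, blue), "vertical_fov" (degrees; the focal length in pixels is half the picture's height over the tangent of half this angle, whatever the lens; pixels are square), "cx", "cy" (the principal point, pixels), "D" ([k1, k2, p1, p2, k3] as OpenCV has them; the pictures are not rectified), "extrinsics" (4x4, takes a point from camera to world coordinates). Camera axes: x right, y down, z forward; pixel columns grow to the right and rows downward; lengths in m; the calibration is good to about 2 mm. A picture is of the moment at which its call begins. There is no depth.
A pose or a line that the arm cannot do raises bot.PlanningError and nothing moves.
- bot.hand_in(): hands the job in; it is judged then, once.
Trained networks look in a picture, given as the dict that the camera call returned (one of the last four; its "shot" number tells which), for a name from the list of things; names that differ only in an ending like _2 or _b are one class to them, and where a whole thing is asked for, a point or a joint stands for the part that bears it (a point fixed in the world has none). Each returns a list of dicts, best first, with "confidence" (0 to 1); they miss things now and then, are a little off and sometimes report something else, mostly with a low value. They report only what shows in the picture. A call takes as long as a camera call. They do not tell look-alikes from the thing itself.
- bot.search_frame(picture, thing): "box" ([left, top, width, height] in pixels, round what is visible of it).
- bot.cut_out(picture, thing): "region" (420x560 bool, what is visible of it) and "box" ([left, top, width, height] in pixels, round what is visible of it).
The state is a dict: "clock": time; "qpos": joint angles; "joint_velocities": joint speeds; "joint_efforts": joint torques, N m; "eef_pos": TCP position; "eef_rot": TCP orientation; "force": force on the tool from outside, world axes, zero at the start; "wrist_torque": the same for the moment, N m; "finger_gap": finger opening in m; "grasp_force": force on a finger pad.
Only numpy, scipy, OpenCV 4.12 (cv2) and the standard library are available. Lean on these libraries where they do the work, as an engineer would, in place of code of your own. Each camera call takes 0.05 s, during which the arm holds its last target. There are 200 camera calls.

## Working session

There is one attempt and no reset: what is moved stays moved. The work goes in short steps, each a Python script; the robot and the scene stay as the last script left them, time stands still between calls to the robot, and variables do not carry over. Pictures are saved under pics/ and viewed, at most 10 in all, crops included, and the job is handed in when it is done.

```bash
mkdir -p pics
python3 - <<'E'
from bench import bot
import cv2,numpy as np
for n in("scene","top"):
    p=bot.get_image(n); cv2.imwrite(f"pics/{n}0.png",p["frame"][:,:,::-1])
    print(n,p["vertical_fov"],p["cx"],p["cy"],p["D"]);print(np.round(p["extrinsics"],4).tolist())
    for t in("block","gauge","jig","fence","stop","gauge_button"):
        print(t,[(r["box"],round(r["confidence"],2)) for r in bot.search_frame(p,t)])
s=bot.sense();print(s["clock"],s["eef_rot"],s["force"])
E
```

```text
scene 44.20843904305265 282.0394414115102 210.65889132578585 [-0.13212149  0.          0.          0.          0.        ]
[[-0.3101, 0.7225, -0.6179, 1.5687], [0.9507, 0.2284, -0.21, 0.3346], [-0.0106, -0.6526, -0.7577, 1.3599], [0.0, 0.0, 0.0, 1.0]]
block [([221.4, 200.8, 45.4, 34.2], 0.87), ([231.8, 162.3, 46.5, 23.3], 0.75), ([177.6, 148.8, 41.7, 28.1], 0.62)]
gauge [([199.3, 172.7, 75.4, 72.9], 0.87)]
jig [([302.2, 216.8, 72.2, 46.9], 0.97)]
fence [([316.8, 238.3, 50.3, 16.5], 0.58)]
stop [([305.9, 218.3, 12.9, 19.6], 0.47)]
gauge_button [([221.6, 172.7, 7.5, 28.1], 0.57)]
top 42.52778859460489 273.23468049916016 210.93785308172573 [-0.21216778  0.          0.          0.          0.        ]
[[0.0132, -0.9928, 0.1192, 0.3898], [-0.9999, -0.0133, -0.0004, 0.0054], [0.002, -0.1192, -0.9929, 1.5684], [0.0, 0.0, 0.0, 1.0]]
block [([303.2, 203.7, 51.8, 33.3], 0.81), ([314.1, 271.8, 51.9, 38.1], 0.65)]
gauge [([292.4, 191.5, 89.5, 64.9], 0.85)]
jig [([173.0, 198.6, 79.4, 56.7], 0.86), ([98.1, 209.6, 5.1, 40.4], 0.72), ([227.6, 127.4, 20.8, 25.0], 0.26)]
fence [([174.9, 207.7, 60.4, 12.0], 0.95), ([434.8, 194.9, 20.7, 58.5], 0.64)]
stop [([241.3, 223.7, 10.9, 25.3], 0.75)]
gauge_button [([349.5, 214.1, 11.9, 10.4], 0.57)]
0.7 [7.86901692e-06 1.35472513e-01 9.90781104e-01 3.37053627e-05] [ 0.15894786 -0.55397307  0.33360188]
```

Run:
```python
import cv2
for n,(x,y,w,h) in dict(scene=(150,120,260,160),top=(90,110,380,220)).items():
    im=cv2.imread(f"pics/{n}0.png"); f=800/w
    cv2.imwrite(f"pics/{n}c.png",cv2.resize(im[y:y+h,x:x+w],(800,int(h*f)),interpolation=cv2.INTER_CUBIC))
```

```text
(no output)
```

View pics/topc.png

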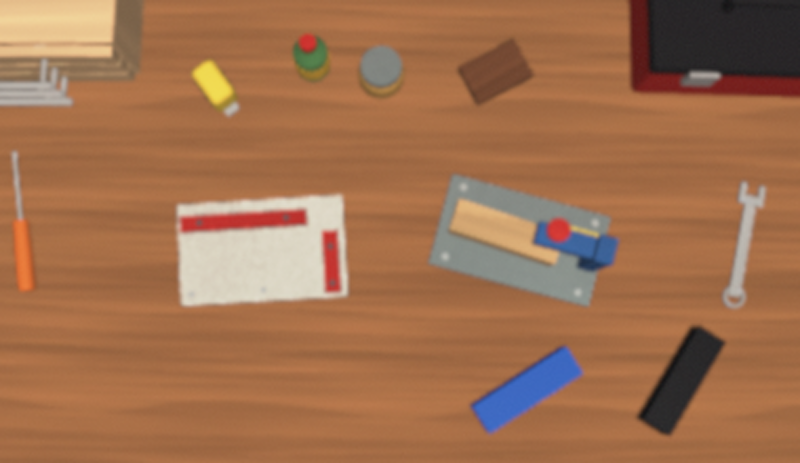

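View pics/scenec.png

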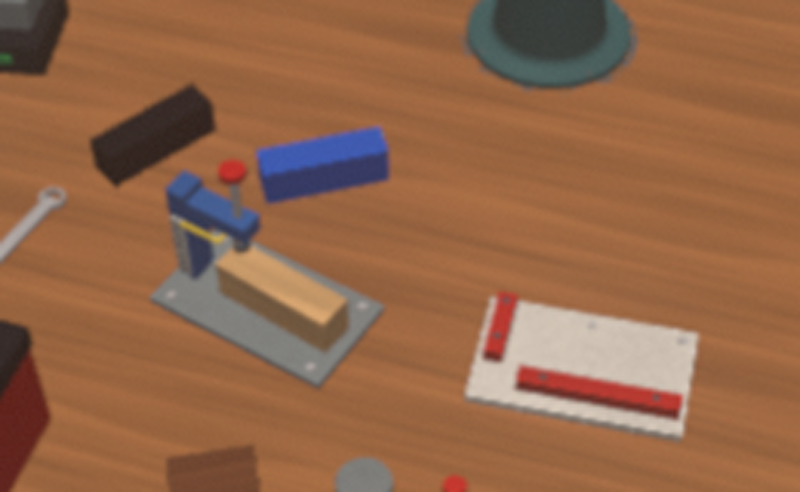

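The top view shows three block-shaped things: pale at px (327,219) on the grey plate with one end under the blue arm, blue at (340,294), and black at (413,290). I choose the pale one. The jig is at about (214,228), with its fence towards world +x and its stop towards -y. Next I fit the poses to both views.

```bash
cat > vis.py <<'E'
import cv2,numpy as np
from scipy.optimize import minimize
S=4
def cam(p):
    f=210/np.tan(np.radians(p["vertical_fov"])/2);E=np.linalg.inv(np.array(p["extrinsics"]))
    return np.array([[f,0,p["cx"]],[0,f,p["cy"]],[0,0,1.]]),E,np.array(p["D"],float)
def proj(p,P):
    K,E,D=cam(p);return cv2.projectPoints(np.asarray(P,float).reshape(-1,1,3),cv2.Rodrigues(E[:3,:3])[0],E[:3,3],K,D)[0][:,0]
def place(q,P):
    c,s=np.cos(q[2]),np.sin(q[2]);P=np.asarray(P,float)
    return np.c_[q[0]+c*P[:,0]-s*P[:,1],q[1]+s*P[:,0]+c*P[:,1],P[:,2]]
def box(x0,x1,y0,y1,z0,z1): return np.array([[x,y,z] for x in(x0,x1) for y in(y0,y1) for z in(z0,z1)])
def sil(p,q,B):
    u=cv2.convexHull(proj(p,place(q,B)).astype(np.float32))[:,0]
    m=np.zeros((420*S,560*S),np.uint8);cv2.fillPoly(m,[np.round(((u+.5)*S-.5)*16).astype(np.int32)],255,shift=4)
    return cv2.resize(m,(560,420),interpolation=cv2.INTER_AREA)/255.
def ray(p,u,z):
    K,E,D=cam(p);n=cv2.undistortPoints(np.array([[u]],float),K,D)[0,0]
    T=np.array(p["extrinsics"]);d=T[:3,:3]@[n[0],n[1],1];return T[:3,3]+d*(z-T[2,3])/d[2]
def fit(views,B,q0):
    # views: (picture, soft mask, weight)
    cost=lambda q:sum((w*(sil(p,q,B)-m)**2).sum() for p,m,w in views)
    q=np.array(q0,float)
    for d in(.01,.003,.0015):
        sx=np.vstack([q,q+[d,0,0],q+[0,d,0],q+[0,0,d*6]])
        r=minimize(cost,q,method="Nelder-Mead",options=dict(initial_simplex=sx,xatol=1e-5,fatol=1e-3));q=r.x
    return q,r.fun
E
cat > fit1.py <<'E'
from bench import bot
from vis import *
import json
P={n:bot.get_image(n) for n in("scene","top")}
B=dict(jig=box(-.07,.07,-.115,.115,0,.012),gauge=box(-.065,.065,-.11,.12,0,.010),block=box(-.022,.022,-.075,.075,.010,.060))
lab={}
for n,p in P.items():
    hsv=cv2.cvtColor(p["frame"],cv2.COLOR_RGB2HSV).astype(int)
    for t in("block","gauge","jig"):
        rs=bot.cut_out(p,t)
        g=np.array([[327,219],[243,217]][n=="scene"]) if t=="block" else None
        if t=="block":
            tgt=(327,219) if n=="top" else (243,216)
            rs=[r for r in rs if r["region"][tgt[1]-3:tgt[1]+4,tgt[0]-3:tgt[0]+4].any()]
        lab[n,t]=rs[0]["region"] if rs else None
    print(n,{t:None if lab[n,t] is None else int(lab[n,t].sum()) for t in B})
    lab[n,"hsv"]=hsv
for n,pts in dict(top=dict(bench=(270,260),plate=(310,235),block=(315,215),blk2=(335,223),board=(210,235)),scene=dict(bench=(290,200),plate=(225,228),btop=(245,212),bside=(230,217),board=(340,232))).items():
    print(n,{k:lab[n,"hsv"][y,x].tolist() for k,(x,y) in pts.items()})
np.savez("lab.npz",**{f"{n}_{t}":lab[n,t] for n in P for t in("block","gauge","jig","hsv") if lab[n,t] is not None})
import pickle;pickle.dump(P,open("P.pkl","wb"))
E
python3 fit1.py
```

```text
scene {'jig': 2444, 'gauge': 1695, 'block': 813}
top {'jig': 3841, 'gauge': 2943, 'block': 759}
top {'bench': [12, 148, 167], 'plate': [69, 13, 142], 'block': [16, 116, 208], 'blk2': [16, 115, 215], 'board': [21, 31, 216]}
scene {'bench': [13, 150, 153], 'plate': [30, 8, 129], 'btop': [15, 122, 196], 'bside': [15, 114, 114], 'board': [16, 34, 202]}
```

```bash
cat > fit2.py <<'E'
from vis import *
import pickle
P=pickle.load(open("P.pkl","rb"));L=np.load("lab.npz")
B=dict(jig=box(-.07,.07,-.115,.115,0,.012),gauge=box(-.065,.065,-.11,.12,0,.010),block=box(-.022,.022,-.075,.075,.010,.060))
k=lambda r:np.ones((2*r+1,)*2,np.uint8)
dil=lambda m,r:cv2.dilate(m.astype(np.uint8),k(r))>0
V={t:[] for t in B}
for n,p in P.items():
    h,s,v=np.moveaxis(L[n+"_hsv"],2,0)
    red=((h<7)|(h>170))&(s>150)&(v>90); blue=(h>95)&(h<130)&(s>70)
    jr=dil(L[n+"_jig"],8); gr=dil(L[n+"_gauge"],8); bl=dil(L[n+"_block"],0)
    V["jig"].append((p,np.clip((148-s)/115.,0,1)*(~red)+red*1.,jr&~(dil(red,2)&~cv2.erode(L[n+"_jig"].astype(np.uint8),k(3)).astype(bool))))
    V["gauge"].append((p,np.clip((148-s)/138.,0,1),gr&~dil(bl,2)&~dil(blue|red,4)))
    wood=np.clip((s-10)/105.,0,1)
    bench=(s>133)
    V["block"].append((p,wood,dil(bl,3)&~dil(blue|red,3)&~dil(bench&~bl,1)))
def est(t,vs):
    u0=dict(jig=(214,228),gauge=(337,224),block=(328,219))[t];q0=ray(P["top"],u0,.02)
    return fit(vs,B[t],[q0[0],q0[1],dict(jig=.03,gauge=-.25,block=-.25)[t]])
if __name__=="__main__":
    Q={}
    for t in B:
        for nm,vs in(("scene",V[t][:1]),("top",V[t][1:]),("both",V[t])):
            q,c=est(t,vs);print(t,nm,np.round(q,4),round(c,1))
        Q[t]=q.tolist()
    import json;json.dump(Q,open("Q.json","w"))
    for n,p in P.items():
        im=cv2.resize(p["frame"][:,:,::-1],None,fx=4,fy=4,interpolation=cv2.INTER_CUBIC)
        q=Q["gauge"];f=place(Q["jig"],box(.03,.052,-.085,.09,.012,.030))
        for b in[place(Q[t],B[t]) for t in B]+[place(Q["gauge"],np.array([[.015*np.cos(a),-.02+.015*np.sin(a),.205] for a in np.arange(0,6.28,.3)]))]+[f,place(Q["jig"],box(-.06,.025,-.107,-.085,.012,.030))]:
            hu=cv2.convexHull(proj(p,b).astype(np.float32));cv2.polylines(im,[np.round((hu+.5)*4*16).astype(np.int32)],True,(0,255,0),1,shift=4)
        x,y,w,hh=(165,180,225,90) if n=="top" else (190,165,195,105)
        c=im[4*y:4*(y+hh),4*x:4*(x+w)];cv2.imwrite(f"pics/ov_{n}.png",cv2.resize(c,None,fx=.88,fy=.88) if n=="top" else c)
    a,b=[cv2.imread(f"pics/ov_{n}.png") for n in("top","scene")]
    W=max(a.shape[1],b.shape[1]);pad=lambda i:cv2.copyMakeBorder(i,0,0,0,W-i.shape[1],cv2.BORDER_CONSTANT)
    o=np.vstack([pad(a),pad(b)]);g=min(800/o.shape[1],600/o.shape[0]);cv2.imwrite("pics/ov.png",cv2.resize(o,None,fx=g,fy=g,interpolation=cv2.INTER_AREA))
E
python3 fit2.py
```

```text
jig scene [0.5235 0.1769 0.0743] 99.7
jig top [0.523  0.1765 0.0736] 179.5
jig both [0.5228 0.1771 0.0786] 280.6
gauge scene [ 0.5404 -0.1863 -0.2566] 23.1
gauge top [ 0.5409 -0.1856 -0.2553] 16.9
gauge both [ 0.5408 -0.1857 -0.254 ] 41.2
block scene [ 0.5497 -0.1571 -0.3171] 11.4
block top [ 0.5502 -0.1574 -0.3025] 8.0
block both [ 0.55   -0.1576 -0.3133] 22.1
```

View pics/ov.png

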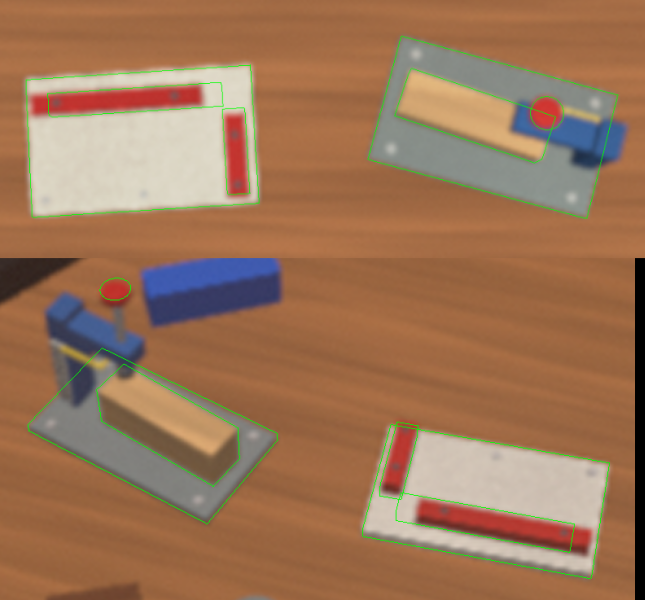

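The fits overlay well. The jig yaw needs one refinement, because the red bars sit slightly off slope. After that, gauge.

```bash
cat > jigfit.py <<'E'
from fit2 import *
import json
vs=[]
for n,p in P.items():
    h,s,v=np.moveaxis(L[n+"_hsv"],2,0);red=((h<7)|(h>170))&(s>150)&(v>60)
    m=((s<90)|red)&dil(L[n+"_jig"],4);m=cv2.morphologyEx(m.astype(np.uint8),cv2.MORPH_CLOSE,k(3));vs.append((p,m*1.,dil(L[n+"_jig"],8)))
for v in(vs[:1],vs[1:],vs): q,c=est("jig",v);print(np.round(q,4),c)
# fence face line in top view: centroid/direction of fence mask
h,s,v=np.moveaxis(L["top_hsv"],2,0);p=P["top"]
red=((h<7)|(h>170))&(s>150)&(v>60)
_,lb,st,ce=cv2.connectedComponentsWithStats(red.astype(np.uint8))
for i in range(1,len(st)):
    if st[i,4]>40:
        y,x=np.nonzero(lb==i);w=np.array([ray(p,(a,b),.03)[:2] for a,b in zip(x,y)]);c=w.mean(0);u,_,vt=np.linalg.svd(w-c);R=np.array([[np.cos(q[2]),np.sin(q[2])],[-np.sin(q[2]),np.cos(q[2])]])
        print(st[i,4],c,"jig/gauge frame",R@(c-q[:2]),"dir",np.arctan(vt[0,1]/vt[0,0]))
Q=json.load(open("Q.json"));Q["jig"]=q.tolist();json.dump(Q,open("Q.json","w"))
E
python3 jigfit.py
cat > h.py <<'E'
from bench import bot
import numpy as np,json
Q={k:np.array(v) for k,v in json.load(open("Q.json")).items()}
def down(b,alt=0): f=(b+np.pi/2)/2+alt*np.pi/2; return [0,float(np.cos(f)),float(np.sin(f)),0]
def pt(q,x,y,z): c,s=np.cos(q[2]),np.sin(q[2]); return [float(q[0]+c*x-s*y),float(q[1]+s*x+c*y),float(z)]
def st(m=""):
    s=bot.sense();print(m,"t%.2f"%s["clock"],"pos",np.round(s["eef_pos"],4),"F",np.round(s["force"],1),"T",np.round(s["wrist_torque"],2),"gap %.4f grip %.1f"%(s["finger_gap"],s["grasp_force"]));return s
E
python3 - <<'E'
from h import *
for a in(0,1):
    for n,q,b in(("btn",pt(Q["gauge"],0,-.02,.278),Q["block"][2]),("grasp",pt(Q["block"],0,.03,.105),Q["block"][2]),("jig",pt(Q["jig"],0,.02,.107),Q["jig"][2])):
        j=bot.solve_ik(q,down(b,a));print(a,n,None if j is None else np.round(j,2))
E
```

```text
[0.5237 0.1769 0.0742] 37.71715494040754
[0.5233 0.1763 0.0781] 58.123890811226445
[0.5233 0.1768 0.0746] 98.17524029219531
1207 [ 0.79152964 -0.46097742] jig/gauge frame [ 0.21997564 -0.65601989] dir 1.311803416960427
54 [0.81384162 0.11857093] jig/gauge frame [ 0.28543575 -0.07974818] dir 0.6243667447835001
310 [0.56136932 0.20078561] jig/gauge frame [0.03979597 0.02106162] dir -1.495180344360579
83 [ 0.55482685 -0.23068942] jig/gauge frame [ 0.0011016  -0.40872467] dir -1.1238973699366148
139 [0.50735466 0.0790988 ] jig/gauge frame [-0.02314113 -0.09625925] dir 0.0852803190978915
0 btn [-0.41  0.09  1.85 -0.    1.2  -0.1 ]
0 grasp [-0.27  0.28  1.99 -0.    0.87  0.04]
0 jig [ 0.32  0.25  2.02 -0.    0.87  0.24]
1 btn None
1 grasp None
1 jig None
```

Run:
```python
from h import *
o=down(Q["block"][2]); b=lambda z:pt(Q["gauge"],0,-.02,z)
bot.set_gripper(0.0,40)
bot.move_to(b(.33),o); st("above")
bot.move_straight(b(.284),speed=.08)
s0=st("near")
print(bot.move_straight(b(.245),speed=.02,max_force=11)); st("pressed")
bot.hold(.5); st("held")
```

```text
above t5.10 pos [ 0.5361 -0.2044  0.33  ] F [0.1 0.2 0.9] T [ 0.01 -0.02  0.01] gap -0.0000 grip 0.0
near t5.83 pos [ 0.5359 -0.2051  0.2839] F [0.4 0.5 0.1] T [ 0.    0.07 -0.03] gap -0.0001 grip 0.0
True
pressed t7.26 pos [ 0.5359 -0.2051  0.2529] F [-1.4 -0.3  5.2] T [ 0.13  0.17 -0.01] gap 0.0003 grip 2.6
held t7.76 pos [ 0.5359 -0.2051  0.2529] F [-1.2  0.8  4.7] T [0.07 0.17 0.05] gap -0.0001 grip 2.6
```

Run:
```python
from h import *
b=lambda z:pt(Q["gauge"],0,-.02,z)
z=.2529
for i in range(14):
    z-=.0003
    r=bot.move_straight(b(z),speed=.01,max_force=9); bot.hold(.1); F=np.mean([bot.sense()["force"][2] for _ in range(3)]); print(round(z,4),r,round(F,1))
    if F>12: break
bot.hold(.4); st("held")
```

```text
0.2526 False 6.0
0.2523 False 5.2
0.252 False 7.5
0.2517 False 8.9
0.2514 False 9.5
0.2511 False 11.0
0.2508 False 12.3
held t10.61 pos [ 0.536  -0.2051  0.2526] F [-4.6  2.2 11.9] T [ 0.35  0.73 -0.02] gap 0.0001 grip 6.1
```

The foot is resting on the block with about 6 N beyond the spring. Next I release it, re-check the block and grasp.

Run:
```python
from h import *
from vis import *
o=down(Q["block"][2]); b=lambda z:pt(Q["gauge"],0,-.02,z)
bot.move_straight(b(.30),speed=.06); bot.hold(.2); st("up")
bot.set_gripper(.085)
g=lambda y,z:pt(Q["block"],0,y,z)
bot.move_straight(g(.06,.30),speed=.2)
p=bot.get_image("scene"); cv2.imwrite("pics/s1.png",cv2.resize(p["frame"][150:270,170:330,::-1],(800,600),interpolation=cv2.INTER_CUBIC))
bot.move_straight(g(.035,.16),speed=.15)
r=bot.move_straight(g(.03,.104),speed=.08,max_force=8); st("down %s"%r)
```

```text
up t11.78 pos [ 0.5356 -0.2049  0.2994] F [ 0.1 -0.  -0.3] T [ 0.09 -0.02  0.02] gap 0.0002 grip 0.0
down False t15.26 pos [ 0.5595 -0.1292  0.1041] F [ 0.8  0.7 -0.5] T [ 0.01 -0.02 -0.05] gap 0.0849 grip 0.0
```

View pics/s1.png

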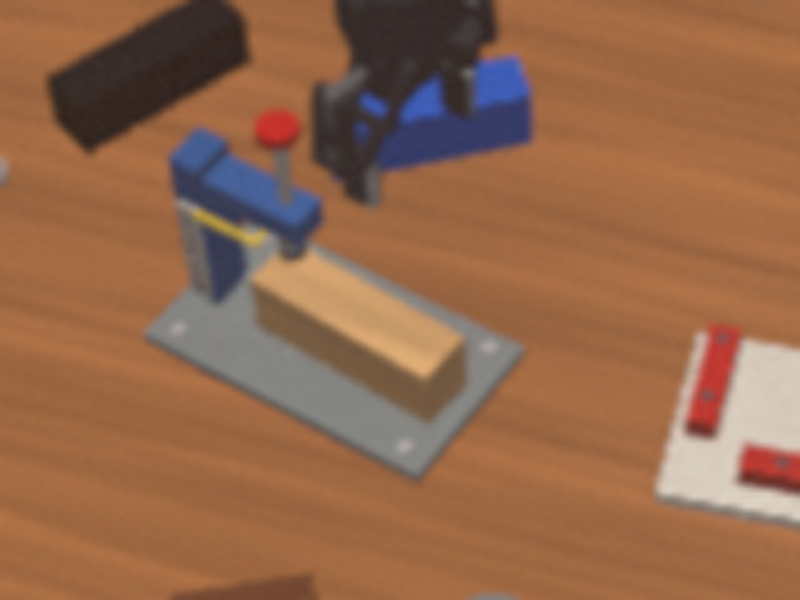

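The button is up at about (278,128) in the crop and the block hasn't moved. Grip, draw out, lift and carry.

Run:
```python
from h import *
bot.set_gripper(.030,110); st("grip")
g=lambda y,z:pt(Q["block"],0,y,z); z0=.104
bot.move_straight(g(.03,z0+.004),speed=.05)
bot.move_straight(g(.095,z0+.006),speed=.08)
bot.move_straight(g(.11,.19),speed=.12); st("lift")
o=down(Q["jig"][2]); j=lambda x,y,z:pt(Q["jig"],x,y,z)
# seat centre in jig: x=.008, y=-.010 ; grasp point at +.03 along y
bot.move_to(j(.008-.012,-.010+.03+.012,.19),o)
bot.move_straight(j(-.004,.032,z0+.012),speed=.1); st("over")
from vis import *
ims=[]
for n,(x,y) in dict(scene=(270,165),top=(150,170)).items():
    p=bot.get_image(n); ims.append(cv2.resize(p["frame"][y:y+110,x:x+130,::-1],(400,338),interpolation=cv2.INTER_CUBIC))
cv2.imwrite("pics/j1.png",np.hstack(ims))
```

```text
grip t15.72 pos [ 0.5601 -0.1292  0.105 ] F [1.  0.4 4. ] T [0.02 0.01 0.02] gap 0.0420 grip 112.7
lift t17.77 pos [ 0.5833 -0.053   0.1893] F [-0.6 -0.1 -2.7] T [ 0.05 -0.03  0.01] gap 0.0421 grip 111.9
over t19.71 pos [0.5175 0.2085 0.1165] F [-0.2  0.7 -2. ] T [ 0.07 -0.01  0.01] gap 0.0422 grip 111.9
```

View pics/j1.png

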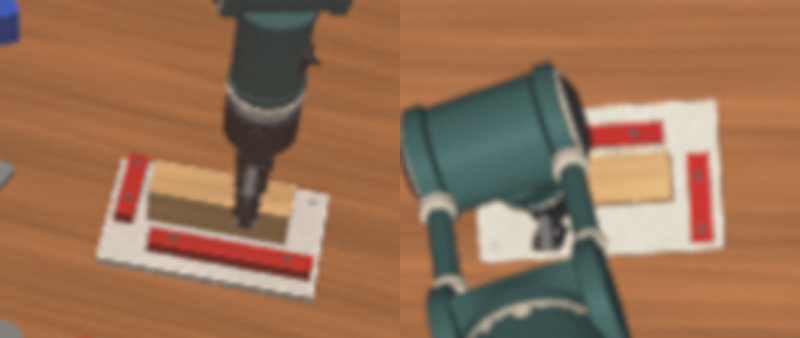

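The block hangs square over the board, clear of the fence and stop. Lower it and press.

Run:
```python
from h import *
q=Q["jig"]; j=lambda x,y,z:pt(q,x,y,z)
a=q[2];ex=np.array([np.cos(a),np.sin(a)]);ey=np.array([-np.sin(a),np.cos(a)])
def f(): 
    F=np.mean([bot.sense()["force"] for _ in range(3)],0);return np.array([F[:2]@ex,F[:2]@ey,F[2]])
print(bot.move_straight(j(-.004,.032,.1035),speed=.03,max_force=4)); s=st("down")
z=s["eef_pos"][2]+.0005
z=float(min(z,.108)); f0=f();print("f0",f0,"z",z)
print(bot.move_straight(j(-.004,.032,z),speed=.02)); f0=f();print(f0)
r=bot.move_straight(j(.018,.032,z),speed=.02,max_force=9); s=st("fence %s"%r);print(f())
d=np.array(s["eef_pos"][:2])-q[:2];x=d@ex;print("x",x)
r=bot.move_straight(j(x+.0005,.010,z),speed=.02,max_force=9); s=st("stop %s"%r);print(f())
d=np.array(s["eef_pos"][:2])-q[:2];print("xy",d@ex,d@ey)
```

```text
True
down t20.18 pos [0.5177 0.2088 0.107 ] F [1.7 0.1 2.9] T [ 0.02  0.03 -0.02] gap 0.0423 grip 112.5
f0 [ 1.65390275 -0.06002996  2.86914755] z 0.10750853846409562
False
[-0.46219004  0.76290808 -0.52780559]
fence True t21.18 pos [0.5298 0.2093 0.1071] F [-2.  -0.3  5.7] T [0.06 0.05 0.05] gap 0.0420 grip 113.1
[-2.02522632 -0.13923322  5.70128449]
x 0.008964805184779528
stop True t21.88 pos [0.5309 0.1967 0.1072] F [-0.4  1.1  2.8] T [ 0.08 -0.06 -0.06] gap 0.0422 grip 113.0
[-0.34333172  1.16436837  2.79474675]
xy 0.009102937186611348 0.019238304153041442
```

```bash
cat > press.py <<'E'
from h import *
q=Q["jig"]; j=lambda x,y,z:pt(q,x,y,z)
a=q[2];ex=np.array([np.cos(a),np.sin(a)]);ey=np.array([-np.sin(a),np.cos(a)])
def f():
    F=np.mean([bot.sense()["force"] for _ in range(3)],0);return np.array([F[:2]@ex,F[:2]@ey,F[2]])
x,y,z=.0091,.0192,.1075
for i in range(22):
    F=f()
    d=np.array(bot.sense()["eef_pos"]);print(np.round([x,y],4),"F",np.round(F,1),"act",np.round([(d[:2]-q[:2])@ex,(d[:2]-q[:2])@ey,d[2]],4))
    if -F[0]>13 and F[1]>13: break
    if -F[0]<=13: x+=.0004
    if F[1]<=13: y-=.0004
    if F[2]>4: z+=.0003
    bot.move_straight(j(x,y,z),speed=.01,max_force=20); bot.hold(.1)
bot.hold(.4);st("end");print(f(),z)
E
python3 press.py
```

```text
[0.0091 0.0192] F [-0.3  1.2  2.8] act [0.0091 0.0192 0.1072]
[0.0095 0.0188] F [-0.7  5.1  2.8] act [0.009  0.019  0.1072]
[0.0099 0.0184] F [-2.3  6.7  4.5] act [0.0091 0.019  0.1072]
[0.0103 0.018 ] F [-2.4  8.8  3.5] act [0.0092 0.019  0.1073]
[0.0107 0.0176] F [-4.1  8.5  3.6] act [0.0092 0.0189 0.1073]
[0.0111 0.0172] F [-4.5 10.1  3.7] act [0.0093 0.0189 0.1073]
[0.0115 0.0168] F [-5.8 11.8  5.1] act [0.0094 0.0188 0.1073]
[0.0119 0.0164] F [-7.  14.1  4.5] act [0.0095 0.0187 0.1073]
[0.0123 0.0164] F [-6.9 14.4  2.5] act [0.0095 0.0188 0.1074]
[0.0127 0.0164] F [-8.3 15.3  4.1] act [0.0096 0.0188 0.1074]
[0.0131 0.0164] F [-8.4 14.6  4.3] act [0.0097 0.0188 0.1074]
[0.0135 0.0164] F [-9.2 15.3  3. ] act [0.0097 0.0188 0.1074]
[0.0139 0.0164] F [-9.3 14.4  5.2] act [0.0098 0.0188 0.1075]
[0.0143 0.0164] F [-9.3 14.7  2.7] act [0.0099 0.0188 0.1075]
[0.0147 0.0164] F [-10.9  15.3   5.3] act [0.0099 0.0187 0.1075]
[0.0151 0.0164] F [-11.1  15.1   5.1] act [0.01   0.0188 0.1075]
[0.0155 0.0164] F [-11.4  15.2   3.3] act [0.01   0.0187 0.1075]
[0.0159 0.0164] F [-12.6  16.3   4.8] act [0.0101 0.0187 0.1075]
[0.0163 0.0164] F [-13.1  15.3   4.5] act [0.0102 0.0188 0.1076]
end t28.64 pos [0.532  0.1963 0.1075] F [-14.7  14.5   3.4] T [2.13 2.18 0.27] gap 0.0425 grip 113.1
[-13.55802104  15.59832753   3.43294987] 0.11019999999999995
```

Run:
```python
from h import *
from vis import *
from scipy.spatial.transform import Rotation as R
s=bot.sense();w=np.array(s["eef_rot"]);r=R.from_quat(np.r_[w[1:],w[0]]);d=np.array(down(Q["jig"][2]))
print("rot err vs jig (rad, world)",(r*R.from_quat(np.r_[d[1:],d[0]]).inv()).as_rotvec())
ims=[]
q=np.array([Q["jig"][0],Q["jig"][1],Q["jig"][2]]);B=box(-.014,.030,-.085,.065,.012,.062)
for n,(x,y) in dict(scene=(295,195),top=(165,190)).items():
    p=bot.get_image(n); im=cv2.resize(p["frame"][:,:,::-1],None,fx=4,fy=4,interpolation=cv2.INTER_CUBIC)
    hu=cv2.convexHull(proj(p,place(q,B)).astype(np.float32));cv2.polylines(im,[np.round((hu+.5)*64).astype(np.int32)],True,(0,255,0),1,shift=4)
    ims.append(im[4*y:4*y+300,4*x:4*x+400])
cv2.imwrite("pics/j2.png",np.hstack(ims))
st()
```

```text
rot err vs jig (rad, world) [ 0.00354485  0.01978932 -0.0013002 ]
 t28.74 pos [0.532  0.1963 0.1075] F [-15.7  15.3   3.3] T [2.1  2.18 0.23] gap 0.0420 grip 113.1
```

View pics/j2.png

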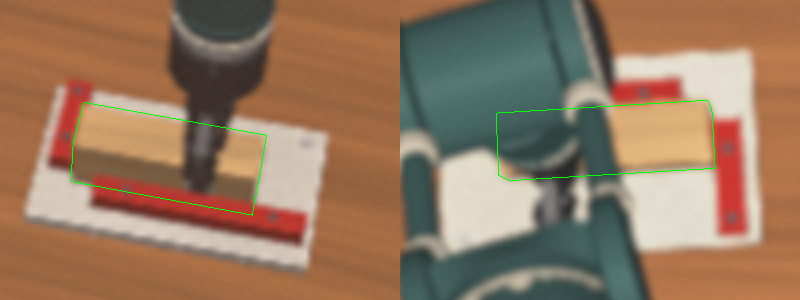

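The block is home and flush in both views, but the push has tilted the tool by 0.02 rad. I'll ease the fence push a little.

Run:
```python
from h import *
from scipy.spatial.transform import Rotation as R
q=Q["jig"]; a=q[2];ex=np.array([np.cos(a),np.sin(a)]);ey=np.array([-np.sin(a),np.cos(a)])
d=np.array(down(a));x=.0163
for x in(.0153,.0143,.0138):
    bot.move_straight(pt(q,x,.0164,.1096),speed=.01);bot.hold(.4)
    s=bot.sense();F=np.mean([bot.sense()["force"] for _ in range(5)],0);w=np.array(s["eef_rot"])
    print(x,"Fx %.1f Fy %.1f Fz %.1f"%(F[:2]@ex,F[:2]@ey,F[2]),np.round((R.from_quat(np.r_[w[1:],w[0]])*R.from_quat(np.r_[d[1:],d[0]]).inv()).as_rotvec(),4))
    if -F[:2]@ex<10.5: break
st()
```

```text
0.0153 Fx -11.1 Fy 14.4 Fz 5.9 [ 0.0038  0.0179 -0.0013]
0.0143 Fx -8.8 Fy 14.6 Fz 2.5 [ 0.0041  0.0161 -0.0013]
 t30.06 pos [0.5317 0.1962 0.1075] F [-9.9 13.9  2.5] T [2.06 1.7  0.23] gap 0.0422 grip 112.6
```

```bash
python3 -c "
from h import *
bot.hold(.5);st();print(bot.hand_in())"
```

```text
t30.56 pos [0.5317 0.1962 0.1076] F [-9.4 15.9  2.4] T [2.02 1.71 0.22] gap 0.0422 grip 112.6
the job is handed in; nothing more can be done
None
```

The job is handed in (no verdict was returned): I checked the block's height with the gauge, let the plunger spring back, and the gripper is now holding the block in the jig, pushing with about 9 N towards the fence and 15 N towards the end stop (wrist readings).

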